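Push a repair patch home against the weld-jig fence and stop

TASK

Push the red-brown steel repair patch along the bench with your fingertips, never lifting it, until one long side lies flat against the front of the long metal fence and one end butts against the yellow stop (not the grey one). Slide it steadily rather than knocking it, leave the sanding block and the tin where they are, and finish clear of everything with the patch at rest, squarely home in that corner.

Things in the scene. Friction and masses are not known exactly. Their poses are not given: they have to be found in the camera images.
- patch: Loose closed flat-topped block of folded steel, red-brown primer, 90 (x) by 130 (y) by 24 mm high, 0.32 to 0.54 kg, flat on the bench, slides with dry friction (2 to 7 N). Ribs on top. Origin: centre of underside. Starts 75 to 115 mm short of the fence on the robot's side, between the stops, turned up to 0.3 rad from square. Looks the same turned half round; either end may meet the stop.
- fence: Bare metal angle bolted down, immovable: upright wall 360 mm long (y), 6 mm thick, 40 mm high, with a 6 mm high foot flange reaching 51 mm behind the front face. Origin: at bench height, mid-length, on the front face, which looks towards the robot (its -x); x points through the wall away from the robot. Yaw up to 0.25 rad.
- yellow_stop: Yellow block fixed to the bench, 60 (x) by 40 (y) by 35 mm high, axes parallel to the fence's, in front of the fence's left or right end. Origin: centre of its underside, 30 mm in front of the fence's front face and 160 mm along it from its middle; so its inner face, square to the fence, is 140 mm from the fence's middle.
- grey_stop: Grey block of the same size, fixed in the same way at the other end of the fence; 280 mm clear between the two blocks. Not the one to use. Origin: centre of its underside.
- sanding_block: Loose blue sanding block with a dark rubber sole, 65 by 110 by 40 mm high, to one side of the patch on the robot's side of the fence, left or right. Leave alone. Origin: centre of its underside.
- filler_tin: Loose round tin of filler, green with a pale label, 70 mm across, about 70 mm high, standing on the other side of the patch from the sanding block. Leave alone. Origin: centre of its underside.

How it is judged (in metres and radians):
At the end, for the whole second after the job is handed in: The patch lies flat on the bench at rest, between the stops, its long side within 3.5 mm of the fence and parallel to it within 0.035 rad (2 degrees), and its end within 3.5 mm of the yellow stop (x of patch in the frame of fence between -0.0485 and -0.04 m and (y of patch in the frame of yellow_stop between 0.08 and 0.0885 m or y of patch in the frame of yellow_stop between -0.0885 and -0.08 m) and horizontal distance between patch and fence below 0.11 m and angle between the y axis of patch and the y axis of fence, either way round below 0.035 rad and height (world z) of patch below 0.004 m and angle between patch's own z axis and vertical below 0.05 rad and linear speed of patch below 0.01 m/s); the robot touches nothing.
It fails at once if the patch is lifted off the bench or tipped (height (world z) of patch above 0.012 m or angle between patch's own z axis and vertical above 0.15 rad).
It fails at once if the patch is knocked along faster than 0.5 m/s (linear speed of patch above 0.5 m/s).
It fails at once if the sanding block or the tin is moved more than 15 mm (distance of any of sanding_block, filler_tin from where it was at the start of the episode above 0.015 m).
It also fails if it takes over 45 s, if anything falls off the work surface, if the arm or the gripper's body presses on something with over 40 N, if the wrist force passes 120 N, or if a joint passes its speed limit or range.

ROBOT

A 6-joint arm with a two-finger parallel gripper is mounted at the origin on the work surface. World frame = base frame: x ahead of the robot, y to its left, z up, the work surface at z = 0. Lengths are in mm, angles in rad, forces in N, time in s.
With the tool pointing down it reaches from about 250 to 800 mm from the base axis. Payload 3.9 kg.
Tool frame: the origin (TCP) lies midway between the tips of the shut fingers; the grasp point (between the pads) lies 19 mm behind it (arm.grip_depth is the distance from the TCP to the grasp point, in mm); z points along the fingers, x is the direction in which the jaws open and shut, and the axes are right-handed (so a half turn about z gives the same grasp; the last joint's range is limited). The gripper opens to 85 mm and grips with 20 to 120 N. Pads are 22 mm wide; open, the fingers measure 114 mm over their backs; the gripper's body (76 mm by 85 mm) begins 54 mm behind the grasp point. The pads swing forward as they close: fully open they stand 13 mm farther back than shut.
Start: joints at [1.167, 0.26, -0.138, 1.173, 0, 1.571], TCP at [206.275, 482.769, 231.304] pointing down, gripper open.
Joint ranges: [-2.78, 2.78], [-0.83, 1.72], [-1.28, 1.37], [-1.9, 2.12], [-1.57, 1.48], [-3.14, 3.14]. Speed limits (rad/s): [2.57, 2.57, 3.14, 3.14, 3.14, 3.14].

INTERFACE

Orientations are given as a rotation vector (axis times angle).
In Python, from plant import arm gives the robot as it stands.
- The arm moves only by the shell command python3 -m crank 'ROWS' [OPENING]. ROWS is JSON, a list of rows, each a list of 4 numbers: the shift along the tool's x, y, z each as a share of 20 cm, from -1 to 1, then the turn about the tool's z as a share of 90 degrees, from -1 to 1. A call has 1 to 20 rows; each row is the pose to reach, as a shift and turn from the pose measured when the call began, along the tool's axes at that moment; what a row does not reach only later rows make up. A row lasts 1/12 s, in which the tool goes at most 41.7 mm and 7.16 degrees, less where a joint would pass 70% of its speed; a pose out of reach is approached as far as the arm can. A call with a number of a shift or a turn outside -1 to 1 is refused whole. A call with a gripper value outside its range is refused whole. OPENING is the opening, from 0 (shut) to 1 (fully open), set as the call begins (- or left out, the last holds). The fingers move at their own pace and stop on an object; the grip force is fixed at half the most. Time passes only in rows, so rows that repeat a pose let the fingers close. It gives the time, the measured TCP pose, the force and the opening at its end, in the units of the state.
- arm.state(): the state, without advancing time (a new reading comes with each control period).
- arm.grab_frame(name): name is "scene" or "top"; returns a dict with "frame" (400x640x3 uint8, red, green, blue), "vfov" (degrees; the focal length in pixels is half the picture's height over the tangent of half this angle, whatever the lens; pixels are square), "cx", "cy" (the principal point, pixels), "D" ([k1, k2, p1, p2, k3] as OpenCV has them; the pictures are not rectified), "camera_from_world" (4x4, takes a point from world to camera coordinates). Camera axes: x right, y up, looking along -z (the intrinsics and any distortion apply to the point x, -y, -z); pixel columns grow to the right and rows downward; lengths in mm; the calibration is good to about 2 mm. A picture is of the moment at which its call begins. There is no depth.
- arm.job_done(): hands the job in, once; it reports no verdict.
The state is a dict: "t": time; "joints": joint angles; "qd": joint speeds; "effort": joint torques, N m; "ee_pos": TCP position; "ee_rot": TCP orientation; "ft_force": force on the tool from outside, world axes, zero at the start; "wrist_torque": the same for the moment, N m; "gripper_width": opening from 0.0 (shut) to 1.0 (fully open).
Only numpy, scipy, OpenCV 4.12 (cv2) and the standard library are available. Lean on these libraries where they do the work, as an engineer would, in place of code of your own. Each camera call takes 0.05 s, during which the arm holds its last target.

## Working session

There is one attempt and no reset: what is moved stays moved. The work goes in short steps, Python scripts to look and compute and a shell command to move; the robot and the scene stay as the last step left them, time stands still between calls to the robot, and variables do not carry over. Pictures are saved under pics/ and viewed, and the job is handed in when it is done.

```bash
mkdir -p pics; ls
python3 - <<'E'
from plant import arm
import cv2
s=arm.state();print({k:s[k] for k in('t','ee_pos','ee_rot','ft_force','gripper_width')})
for n in('scene','top'):
    f=arm.grab_frame(n);cv2.imwrite(f'pics/{n}0.png',f['frame'][:,:,::-1])
    print(n,f['vfov'],f['cx'],f['cy'],f['D'],f['camera_from_world'])
E
```

```text
pics
{'t': 0.0, 'ee_pos': array([205.99954163, 482.13987376, 230.46667172]), 'ee_rot': array([ 2.62083293e+00,  1.73028871e+00, -2.56655559e-03]), 'ft_force': array([-0.71353157,  0.53693592, -0.02586766]), 'gripper_width': 1.0019390800810255}
scene 57.059229438287616 315.75810470816543 203.20857440662564 [-0.07269376  0.          0.          0.          0.        ] [[ 8.62294038e-01  5.06289804e-01  1.09373334e-02 -5.15474403e+02]
 [-4.44503353e-01  7.46360846e-01  4.95340546e-01  2.38173550e+02]
 [ 2.42622671e-01 -4.31990881e-01  8.68630024e-01 -8.55573915e+02]
 [ 0.00000000e+00  0.00000000e+00  0.00000000e+00  1.00000000e+00]]
top 46.647192434885355 321.6777975421481 201.66261639275797 [-0.11141751  0.          0.          0.          0.        ] [[-1.45285389e-02 -9.99825930e-01  1.17060148e-02 -7.99857057e+00]
 [ 9.98747134e-01 -1.39501994e-02  4.80578160e-02 -5.71521543e+02]
 [-4.78861493e-02  1.23895586e-02  9.98775959e-01 -1.08512940e+03]
 [ 0.00000000e+00  0.00000000e+00  0.00000000e+00  1.00000000e+00]]
```

View pics/scene0.png

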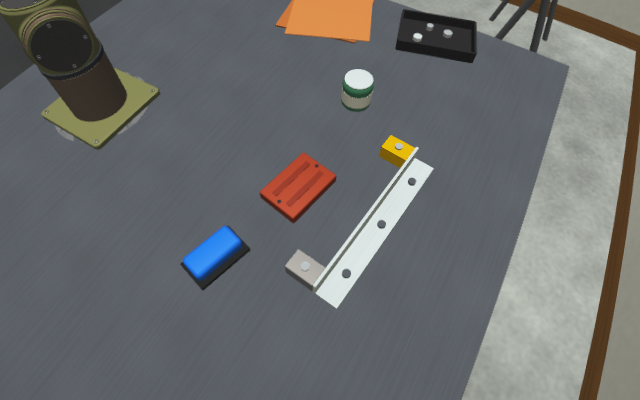

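View pics/top0.png

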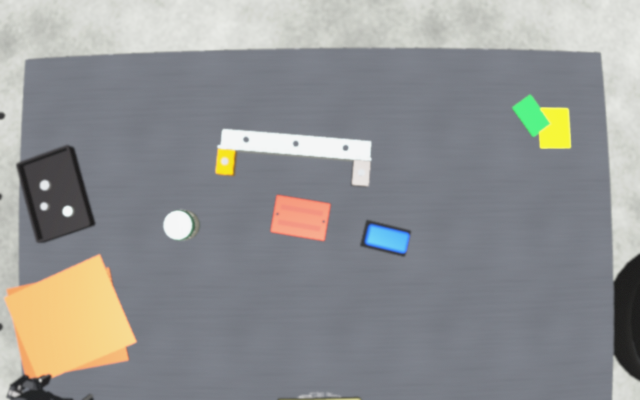

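The views show the patch at about (301,218) in the top picture. The yellow stop is upper left (226,161), the grey stop upper right (361,173), the tin left (180,225) and the sanding block right (387,238). Next I measure all of these.

```bash
cat > h.py <<'E'
from plant import arm
import cv2, numpy as np
def cam(n):
    f=arm.grab_frame(n);F=200/np.tan(np.radians(f['vfov']/2))
    f['K']=np.array([[F,0,f['cx']],[0,F,f['cy']],[0,0,1.]]);f['hsv']=cv2.cvtColor(f['frame'],cv2.COLOR_RGB2HSV);return f
def cast(f,px,z):
    px=np.asarray(px,float).reshape(-1,1,2)
    u=cv2.undistortPoints(px,f['K'],np.array(f['D'])).reshape(-1,2)
    d=np.c_[u[:,0],-u[:,1],-np.ones(len(u))]
    M=np.array(f['camera_from_world']);R=M[:3,:3];c=-R.T@M[:3,3];d=d@R
    return (c+d*((z-c[2])/d[:,2])[:,None])[:,:2]
def big(m):
    m=m.astype(np.uint8)
    cs,_=cv2.findContours(m,cv2.RETR_EXTERNAL,cv2.CHAIN_APPROX_NONE)
    return max(cs,key=cv2.contourArea).reshape(-1,2)
def rect(P):
    r=cv2.minAreaRect(P.astype(np.float32));return r,cv2.boxPoints(r)
def mask(f,n):
    h,s,v=[f['hsv'][:,:,i].astype(int) for i in range(3)]
    if n=='patch': m=((h<9)|(h>173))&(s>110)
    if n=='yellow': m=(h>15)&(h<30)&(s>150)
    if n=='blue': m=(h>100)&(h<125)&(s>150)
    if n=='white': m=(v>190)&(s<40)
    m=m.copy()
    return m
E
python3 - <<'E'
from h import *
for n,rois in(('top',dict(patch=(250,180,340,250),yellow=(205,140,245,180),blue=(350,210,420,265),fence=(205,120,380,170),tin=(150,195,205,250))),('scene',dict(patch=(240,140,350,230),yellow=(370,130,420,175),blue=(170,215,260,290)))):
    f=cam(n)
    for k,(a,b,c,d) in rois.items():
        m=mask(f,{'fence':'white','tin':'white'}.get(k,k)); q=np.zeros_like(m);q[b:d,a:c]=m[b:d,a:c]
        if not q.any(): print(k,'none');continue
        C=big(q); z={'patch':24,'yellow':35,'blue':40,'fence':6,'tin':70}[k]
        r,B=rect(cast(f,C,z)); print(n,k,np.round(r[0]),np.round(r[1]),round(r[2],1),B.round().tolist(),'px',C.min(0),C.max(0))
E
python3 - <<'E'
import cv2
a=cv2.imread('pics/top0.png')[110:270,150:420];cv2.imwrite('pics/topz.png',cv2.resize(a,None,fx=2.9,fy=2.9,interpolation=2))
a=cv2.imread('pics/scene0.png')[120:320,240:450];cv2.imwrite('pics/scz.png',cv2.resize(a,None,fx=2.9,fy=2.9,interpolation=2))
E
```

```text
top patch [535.  35.] [129.  89.] 79.8 [[480.0, -20.0], [567.0, -36.0], [590.0, 91.0], [503.0, 106.0]] px [271 195] [329 240]
top yellow [666. 208.] [43. 58.] 84.7 [[635.0, 190.0], [694.0, 184.0], [697.0, 227.0], [639.0, 232.0]] px [216 150] [235 174]
top blue [ 483. -165.] [101.  52.] 75.5 [[446.0, -207.0], [496.0, -220.0], [521.0, -122.0], [471.0, -109.0]] px [364 224] [409 253]
top fence [700.  48.] [372.  72.] 84.3 [[645.0, -134.0], [717.0, -141.0], [754.0, 230.0], [682.0, 237.0]] px [217 129] [371 169]
top tin [520. 312.] [65. 63.] 89.5 [[489.0, 280.0], [552.0, 280.0], [552.0, 344.0], [489.0, 345.0]] px [163 211] [191 239]
scene patch [538.  33.] [135.  94.] 79.8 [[480.0, -25.0], [572.0, -41.0], [596.0, 91.0], [504.0, 108.0]] px [260 153] [335 222]
scene yellow [668. 200.] [63. 58.] 84.8 [[636.0, 171.0], [694.0, 166.0], [700.0, 229.0], [642.0, 235.0]] px [379 135] [414 167]
scene blue [ 489. -167.] [99. 56.] 75.4 [[450.0, -208.0], [504.0, -222.0], [529.0, -126.0], [475.0, -112.0]] px [183 226] [242 280]
```

View pics/topz.png

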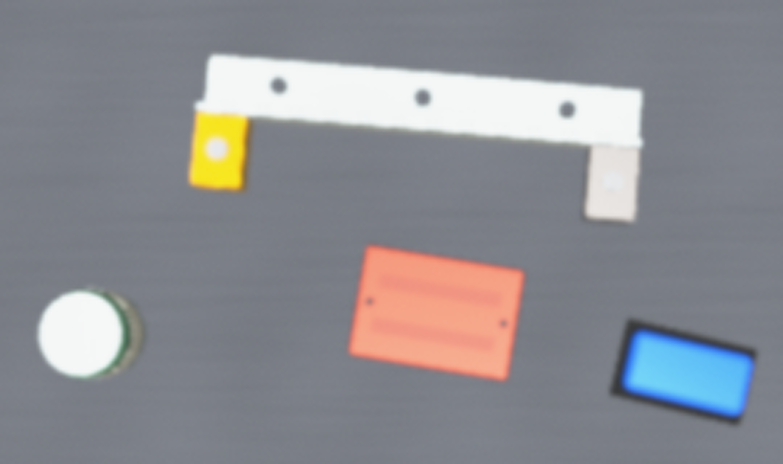

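View pics/scz.png

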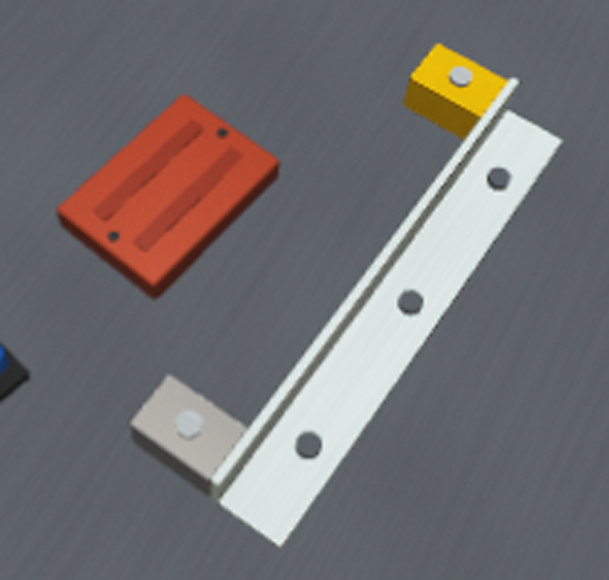

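```bash
cat > fence.py <<'E'
from h import *
def fence():
    f=cam('top');v=f['frame'].astype(int).min(2)
    pts=[]
    for c in range(245,345,3):
        col=v[130:185,c]; 
        i=[k for k in range(5,50) if col[k]>=190 and col[k+1]<190]
        if not i: continue
        k=i[-1]; pts.append((c,130+k+(col[k]-190)/(col[k]-col[k+1])))
    P=cast(f,pts,40)
    vx,vy,x0,y0=cv2.fitLine(P.astype(np.float32),cv2.DIST_HUBER,0,.01,.01).ravel()
    if vy<0: vx,vy=-vx,-vy
    return np.array([x0,y0]),np.array([vx,vy]),P
if __name__=='__main__':
    p,d,P=fence();n=np.array([d[1],-d[0]])
    print('pt',p,'yaw',-np.arctan2(d[0],d[1]),'resid',((P-p)@n).round(1))
    f=cam('top');print('cam',-np.array(f['camera_from_world'])[:3,:3].T@np.array(f['camera_from_world'])[:3,3])
    # stops: inner faces along fence, from each view
    for nm in('top','scene'):
        f=cam(nm)
        m=mask(f,'yellow');q=np.zeros_like(m)
        a,b,c,e=(205,140,245,180) if nm=='top' else (370,130,420,175)
        q[b:e,a:c]=m[b:e,a:c]
        Q=cast(f,big(q),35)
        print(nm,'yellow along',((Q-p)@d).min(),((Q-p)@d).max(),'front',((Q-p)@n).min(),((Q-p)@n).max())
        for k in (0,):
            m=mask(f,'patch');q=np.zeros_like(m);a,b,c,e=(200,100,345,260) if nm=='top' else (240,130,440,300)
            q[b:e,a:c]=m[b:e,a:c];Q=cast(f,big(q),24);r,B=rect(Q)
            print(' patch',r,'corners fence frame (n,d):',[( round(float((x-p)@n),1),round(float((x-p)@d),1)) for x in B])
E
python3 fence.py
```

```text
pt [680.82074   43.079693] yaw -0.09791 resid [-0.3 -0.2  0.5  0.5 -0.1 -0.1  0.6  0.5 -0.1 -0.1  0.4  0.4 -0.3 -0.
  0.5  0.4 -0.3  0.   0.5  0.2 -0.3 -0.   0.4  0.  -0.3  0.   0.5 -0.1
 -0.2  0.2  0.4 -0.1 -0.4  0.3]
cam [ 518.72662698   -2.52574344 1111.36086679]
top yellow along 141.50373123542664 184.01527240660496 front -59.61250162681187 -1.2105532285860587
 patch ((534.8191528320312, 35.09612274169922), (128.79869079589844, 88.61458587646484), 79.72667694091797) corners fence frame (n,d): [(-193.9, -82.8), (-105.6, -90.0), (-95.1, 38.4), (-183.4, 45.6)]
scene yellow along 123.4344982735362 186.9319290279214 front -57.37788509470703 0.6650067829470941
 patch ((538.1555786132812, 33.223690032958984), (134.62632751464844, 93.93485260009766), 79.76519775390625) corners fence frame (n,d): [(-193.3, -87.1), (-99.6, -94.6), (-88.8, 39.6), (-182.4, 47.1)]
```

```bash
cat > go.py <<'E'
import sys,numpy as np
from plant import arm
from scipy.spatial.transform import Rotation as R
p=np.array([680.82,43.08]);yw=-0.098
d=np.array([-np.sin(yw),np.cos(yw)]);n=np.array([d[1],-d[0]])
def show():
    s=arm.state();T=R.from_rotvec(s['ee_rot']).as_matrix();e=s['ee_pos']
    f=s['ft_force']
    print('t %.2f n %.1f d %.1f z %.1f  Fn %.1f Fd %.1f Fz %.1f w %.2f'%(s['t'],(e[:2]-p)@n,(e[:2]-p)@d,e[2],f[:2]@n,f[:2]@d,f[2],s['gripper_width']),'toolx ang to n deg %.2f'%np.degrees(np.arctan2(T[:2,0]@d,T[:2,0]@n)),'tilt %.4f'%np.arccos(-T[2,2]),'j6 %.2f'%s['joints'][5])
    return s,T,e
if __name__=='__main__':
    s,T,e=show()
    if len(sys.argv)>1:
        a,b,z,ax=float(sys.argv[1]),float(sys.argv[2]),float(sys.argv[3]),sys.argv[4]
        W=np.r_[p+a*n+b*d,z]; print('target',W.round(1),'row',np.round(T.T@(W-e)/200,4))
        v=n if ax=='n' else d
        an=np.arctan2(v@np.array([-T[0,0]*0+T[1,0],T[0,0]])*0+ (T[0,0]*v[1]-T[1,0]*v[0]),T[:2,0]@v)
        an=(an+np.pi/2)%np.pi-np.pi/2   # world ccw turn
        print('turn share (tool z, down)',round(-np.degrees(an)/90,4),'j6 est after',s['joints'][5]-an)
        print('unit n in tool/200mm',np.round(T.T@np.r_[n,0],4),'unit d',np.round(T.T@np.r_[d,0],4))
E
python3 go.py -144 -120 150 n
```

```text
t 0.40 n -515.3 d 391.1 z 231.2  Fn -0.3 Fd 0.6 Fz 0.4 w 1.00 toolx ang to n deg 72.48 tilt 0.0003 j6 1.57
target [525.8 -62.3 150. ] row [-1.8777  2.5397  0.4065]
turn share (tool z, down) 0.8053 j6 est after 2.8358220317216754
unit n in tool/200mm [ 3.010e-01  9.536e-01 -1.000e-04] unit d [ 9.536e-01 -3.010e-01 -3.000e-04]
```

```bash
python3 -m crank '[[-0.74,1,0.15,0.805],[-0.74,1,0.15,0.805],[-0.74,1,0.15,0.805],[-0.74,1,0.15,0.805],[-0.74,1,0.15,0.805],[-0.74,1,0.15,0.805],[-0.74,1,0.15,0.805],[-0.74,1,0.15,0.805],[-0.74,1,0.15,0.805],[-0.74,1,0.15,0.805],[-0.74,1,0.15,0.805],[-0.74,1,0.15,0.805]]' 0.4; python3 go.py -144 -120 100 n
```

```text
t: 1.4
ee_pos: [332.1, 267.9, 201.3]
ee_rot: [3.138, -0.15, 0.0]
ft_force: [-0.0, 0.3, 0.1]
gripper_width: 0.401
t 1.40 n -369.1 d 189.7 z 201.3  Fn -0.1 Fd 0.3 Fz 0.1 w 0.40 toolx ang to n deg 0.16 tilt 0.0002 j6 2.35
target [525.8 -62.3 100. ] row [1.1212 1.5513 0.5068]
turn share (tool z, down) 0.0017 j6 est after 2.3478552015518868
unit n in tool/200mm [1.     0.0027 0.    ] unit d [ 2.7e-03 -1.0e+00 -2.0e-04]
```

```bash
python3 -m crank '[[0.72,1,0.1,0.0],[0.72,1,0.1,0.0],[0.72,1,0.1,0.0],[0.72,1,0.1,0.0],[0.72,1,0.1,0.0],[0.72,1,0.1,0.0],[0.72,1,0.1,0.0]]' 0.4; python3 go.py -144 -120 60 n
```

```text
t: 1.98
ee_pos: [459.9, 50.1, 181.1]
ee_rot: [3.135, -0.156, 0.005]
ft_force: [0.7, 1.1, 0.9]
gripper_width: 0.402
t 1.98 n -220.6 d -14.6 z 181.1  Fn 0.6 Fd 1.2 Fz 0.9 w 0.40 toolx ang to n deg -0.10 tilt 0.0041 j6 1.78
target [525.8 -62.3  60. ] row [0.382  0.5247 0.6079]
turn share (tool z, down) -0.0011 j6 est after 1.779641231347903
unit n in tool/200mm [ 1.     -0.0017  0.0031] unit d [-0.0017 -1.     -0.0027]
```

```bash
python3 -m crank '[[0.382,0.525,0.3,0],[0.382,0.525,0.3,0],[0.382,0.525,0.3,0],[0.382,0.525,0.3,0],[0.382,0.525,0.5,0],[0.382,0.525,0.7,0],[0.382,0.525,0.8,0],[0.382,0.525,0.8,0],[0.382,0.525,0.8,0]]'; python3 go.py -144 -120 5 n
python3 - <<'E'
from h import *
f=cam('scene');cv2.imwrite('pics/s1.png',cv2.resize(f['frame'][60:360,100:500,::-1],None,fx=2,fy=2))
E
```

```text
t: 2.73
ee_pos: [524.7, -61.8, 20.7]
ee_rot: [3.135, -0.153, -0.0]
ft_force: [0.5, 0.4, 0.3]
gripper_width: 0.398
t 2.73 n -145.2 d -119.7 z 20.7  Fn 0.4 Fd 0.4 Fz 0.3 w 0.40 toolx ang to n deg 0.02 tilt 0.0026 j6 1.55
target [525.8 -62.3   5. ] row [0.0058 0.0015 0.0787]
turn share (tool z, down) 0.0003 j6 est after 1.5530874520478293
unit n in tool/200mm [ 1.e+00  4.e-04 -2.e-04] unit d [ 4.0e-04 -1.0e+00 -2.6e-03]
```

View pics/s1.png

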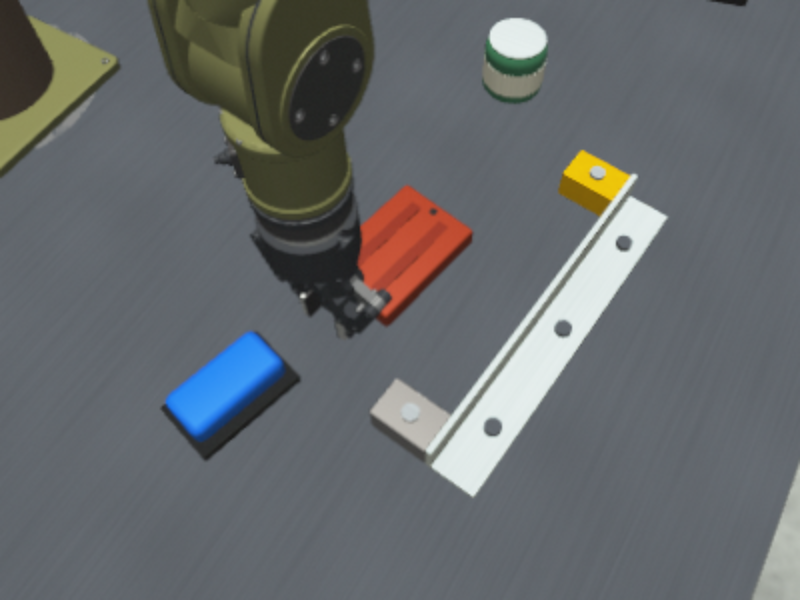

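The gripper stands just off the patch's end, clear of the blue block. Now lower it and push along the fence direction.

```bash
python3 -m crank '[[0,0,0.04,0],[0,0,0.075,0],[0,0,0.075,0],[0,-0.03,0.075,0],[0,-0.06,0.075,0],[0,-0.09,0.075,0],[0,-0.12,0.075,0],[0,-0.15,0.075,0],[0,-0.18,0.075,0],[0,-0.21,0.075,0],[0,-0.24,0.075,0]]'; python3 go.py -144 -8 6 n
```

```text
t: 3.7
ee_pos: [531.5, -14.2, 7.4]
ee_rot: [3.134, -0.154, 0.006]
ft_force: [0.1, -3.9, 3.6]
gripper_width: 0.399
t 3.70 n -143.1 d -71.6 z 7.4  Fn 0.5 Fd -3.9 Fz 3.6 w 0.40 toolx ang to n deg 0.01 tilt 0.0057 j6 1.64
target [536.7  49.2   6. ] row [-0.0047 -0.318   0.0059]
turn share (tool z, down) 0.0001 j6 est after 1.644623089142973
unit n in tool/200mm [1.0e+00 1.0e-04 4.2e-03] unit d [ 1.0e-04 -1.0e+00 -3.8e-03]
```

```bash
python3 -m crank '[[0,-0.035,0,0],[0,-0.07,0,0],[0,-0.105,0,0],[0,-0.14,0,0],[0,-0.175,0,0],[0,-0.21,0,0],[0,-0.245,0,0],[0,-0.28,0,0],[0,-0.30,0,0],[0,-0.31,0,0],[0,-0.31,0,0]]'; python3 go.py -144 -8 6 n;python3 - <<'E'
from h import *
f=cam('scene');cv2.imwrite('pics/s2.png',cv2.resize(f['frame'][60:360,100:500,::-1],None,fx=2,fy=2))
f=cam('top');cv2.imwrite('pics/t2.png',cv2.resize(f['frame'][110:270,150:420,::-1],None,fx=2.9,fy=2.9))
E
```

```text
t: 4.62
ee_pos: [537.5, 48.5, 7.0]
ee_rot: [3.135, -0.152, 0.006]
ft_force: [-0.7, -1.0, 0.9]
gripper_width: 0.402
t 4.62 n -143.2 d -8.6 z 7.0  Fn -0.6 Fd -1.1 Fz 0.9 w 0.40 toolx ang to n deg 0.06 tilt 0.0047 j6 1.76
target [536.7  49.2   6. ] row [-0.0042 -0.003   0.0052]
turn share (tool z, down) 0.0006 j6 est after 1.7607851625765563
unit n in tool/200mm [1.     0.001  0.0039] unit d [ 0.001  -1.     -0.0026]
```

View pics/s2.png

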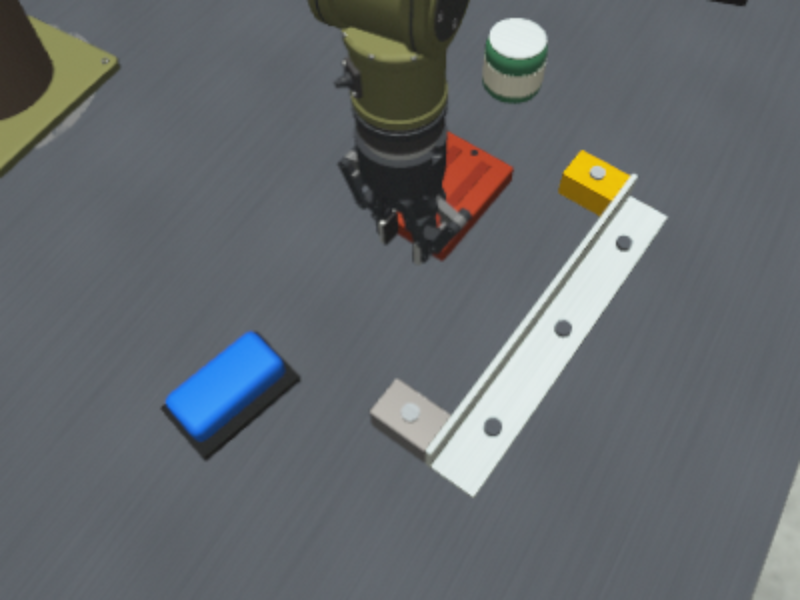

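View pics/t2.png

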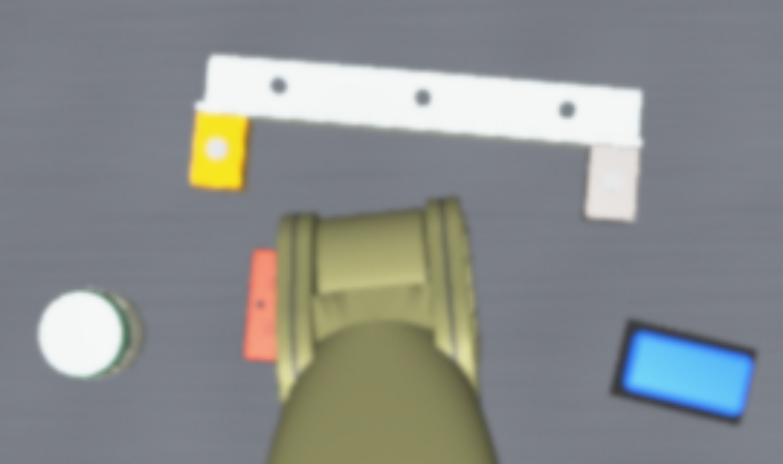

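Run:
```python
from h import *
import go
f=cam('top');m=mask(f,'patch');q=np.zeros_like(m);q[185:245,225:246]=m[185:245,225:246]
ys=range(200,230,4);P=[]
v=f['frame'].astype(int)
for y in ys:
    s=v[y,225:246,0]-v[y,225:246,2]; k=np.argmax(s>40); P.append((225+k-1+(40-s[k-1])/(s[k]-s[k-1]),y))
W=cast(f,P,24)-go.p;print('end: d',(W@go.d).round(1),'n',(W@go.n).round(1))
# yellow inner edge at z=35 and 0
P=[]
for y in range(154,172,3):
    s=v[y,225:246,0]-v[y,225:246,2]; k=np.where(s>60)[0][-1]; P.append((225+k+(s[k]-60)/(s[k]-s[k+1]),y)); print(s)
for z in(35,0):print('yel',z,((cast(f,P,z)-go.p)@go.d).round(1))
```

```text
end: d [131.4 131.7 131.6 131.5 131.6 131.6 131.6 131.8] n [-116.7 -126.1 -135.6 -145.  -154.4 -163.8 -173.3 -182.7]
[217 214 217 217 216 214 214 215 211 189 115  48  11  -5 -11 -12 -12 -12
 -12 -11 -11]
[106 127 159 193 210 214 215 218 208 159  83  31   1 -10 -12 -11 -12 -12
 -11 -12 -12]
[ -2   4  29  97 166 206 215 216 207 145  66  24  -2 -12 -12 -13 -12 -12
 -12 -12 -12]
[ 12  28  74 137 190 212 215 216 204 134  55  13  -5 -11 -13 -12 -13 -12
 -13 -12 -11]
[187 195 207 213 215 213 215 211 180 100  41   7  -8 -12 -14 -12 -12 -12
 -12 -11 -11]
[214 214 213 213 215 214 214 205 146  72  24  -1 -11 -12 -12 -12 -12 -11
 -11 -12 -12]
yel 35 [140.2 140.4 140.4 140.2 140.1 140.5]
yel 0 [146.7 146.9 147.  146.8 146.7 147. ]
```

```bash
python3 -m crank '[[0,0.08,0,0],[0,0.08,-0.15,0],[0,0.08,-0.35,0],[-0.1,0.0,-0.4,-0.1],[-0.25,-0.1,-0.4,-0.2],[-0.36,-0.2,-0.4,-0.3],[-0.36,-0.3,-0.4,-0.4],[-0.36,-0.378,-0.4,-0.5],[-0.36,-0.378,-0.4,-0.6],[-0.36,-0.378,-0.4,-0.7],[-0.36,-0.378,-0.4,-0.8],[-0.36,-0.378,-0.4,-0.9],[-0.36,-0.378,-0.4,-1],[-0.36,-0.378,-0.4,-1],[-0.36,-0.378,-0.4,-1],[-0.36,-0.378,-0.4,-1],[-0.36,-0.378,-0.4,-1]]' 0.8; python3 go.py -215 67 0 d;python3 fence.py | grep patch
```

```text
t: 6.18
ee_pos: [472.4, 131.1, 86.2]
ee_rot: [2.324, 2.11, 0.002]
ft_force: [-0.2, 0.2, 0.2]
gripper_width: 0.801
t 6.18 n -216.1 d 67.2 z 86.2  Fn -0.2 Fd 0.1 Fz 0.2 w 0.80 toolx ang to n deg 90.08 tilt 0.0025 j6 0.37
target [473.4 130.8   0. ] row [-0.0008  0.0043  0.4312]
turn share (tool z, down) 0.0009 j6 est after 0.36976456435674654
unit n in tool/200mm [-0.0014  1.      0.0024] unit d [ 1.0e+00  1.4e-03 -7.0e-04]
 patch ((537.294921875, 122.5743408203125), (129.85975646972656, 89.91427612304688), 84.43284606933594) corners fence frame (n,d): [(-195.5, 2.3), (-105.6, 2.3), (-105.6, 132.2), (-195.5, 132.1)]
 patch ((541.4378662109375, 119.2352523803711), (137.7589111328125, 94.4385757446289), 84.54679107666016) corners fence frame (n,d): [(-193.1, -4.7), (-98.7, -4.5), (-99.0, 133.3), (-193.5, 133.1)]
```

```bash
python3 -m crank '[[0,-0.04,0.2,0],[0,-0.04,0.35,0],[0,-0.04,0.41,0],[0,-0.04,0.415,0],[0,-0.04,0.415,0]]'; python3 go.py -112 67 2 d
```

```text
t: 6.8
ee_pos: [464.2, 131.4, 2.8]
ee_rot: [2.328, 2.107, -0.001]
ft_force: [-0.1, -0.5, -0.2]
gripper_width: 0.805
t 6.80 n -224.3 d 66.7 z 2.8  Fn -0.1 Fd -0.5 Fz -0.2 w 0.80 toolx ang to n deg 89.90 tilt 0.0022 j6 0.38
target [575.9 120.7   2. ] row [0.0026 0.5613 0.0047]
turn share (tool z, down) -0.0011 j6 est after 0.37531731396132856
unit n in tool/200mm [0.0017 1.     0.0011] unit d [ 1.     -0.0017 -0.002 ]
```

```bash
python3 -m crank '[[0,0.03,0,0],[0,0.06,0,0],[0,0.09,0,0],[0,0.12,0,0],[0,0.15,0,0],[0,0.18,0,0],[0,0.21,0,0],[0,0.24,0,0],[0,0.27,0,0],[0,0.3,0,0],[0,0.33,0,0],[0,0.36,0,0],[0,0.39,0,0],[0,0.42,0,0],[0,0.45,0,0],[0,0.48,0,0],[0,0.51,0,0],[0,0.53,0,0],[0,0.55,0,0],[0,0.55,0,0]]'; python3 go.py -101 67 2 d; python3 fence.py|grep patch
```

```text
t: 8.47
ee_pos: [575.2, 120.4, 3.0]
ee_rot: [2.327, 2.105, 0.001]
ft_force: [-0.4, 1.0, 0.4]
gripper_width: 0.801
t 8.47 n -112.7 d 66.6 z 3.0  Fn -0.5 Fd 1.0 Fz 0.4 w 0.80 toolx ang to n deg 89.89 tilt 0.0035 j6 0.31
target [586.9 119.6   2. ] row [0.0022 0.0584 0.005 ]
turn share (tool z, down) -0.0013 j6 est after 0.3057445579801343
unit n in tool/200mm [0.002 1.    0.003] unit d [ 1.     -0.002  -0.0019]
 patch ((629.8922119140625, 92.46542358398438), (89.22810363769531, 86.07122039794922), 84.2004623413086) corners fence frame (n,d): [(-98.9, -1.3), (-12.8, -1.4), (-12.8, 87.9), (-98.8, 87.9)]
 patch ((632.322998046875, 109.70438385009766), (137.98196411132812, 92.9876480102539), 84.49779510498047) corners fence frame (n,d): [(-101.3, -8.5), (-8.3, -8.1), (-9.0, 129.9), (-101.9, 129.4)]
```

```bash
python3 -m crank '[[0,0.01,0,0],[0,0.02,0,0],[0,0.03,0,0],[0,0.04,0,0],[0,0.045,0,0],[0,0.05,0,0],[0,0.05,0,0]]'; python3 go.py -101 67 2 d|head -2; python3 -m crank '[[0,0.005,0,0],[0,0.01,0,0],[0,0.015,0,0],[0,0.015,0,0]]'; python3 go.py -101 67 2 d|head -2
```

```text
t: 9.25
ee_pos: [584.8, 119.5, 3.2]
ee_rot: [2.327, 2.105, 0.001]
ft_force: [-3.3, -0.3, 1.7]
gripper_width: 0.802
t 9.25 n -103.1 d 66.6 z 3.2  Fn -3.3 Fd -0.6 Fz 1.7 w 0.80 toolx ang to n deg 89.89 tilt 0.0036 j6 0.30
target [586.9 119.6   2. ] row [0.002  0.0104 0.006 ]
t: 9.58
ee_pos: [588.2, 119.1, 3.2]
ee_rot: [2.327, 2.105, 0.002]
ft_force: [-2.2, -0.2, 1.3]
gripper_width: 0.8
t 9.58 n -99.6 d 66.6 z 3.2  Fn -2.2 Fd -0.4 Fz 1.3 w 0.80 toolx ang to n deg 89.89 tilt 0.0042 j6 0.30
target [586.9 119.6   2. ] row [ 0.0018 -0.0072  0.0057]
```

Not in contact with the fence yet, so I continue in small steps.

```bash
for i in 1; do python3 -m crank '[[0,0.005,0,0],[0,0.01,0,0],[0,0.01,0,0],[0,0.01,0,0]]'; python3 go.py|head -2;done;  python3 -m crank '[[0,0.005,0,0],[0,0.01,0,0],[0,0.01,0,0],[0,0.01,0,0]]'; python3 go.py
```

```text
t: 9.92
ee_pos: [588.6, 119.0, 3.0]
ee_rot: [2.328, 2.107, -0.001]
ft_force: [-6.9, 0.4, 4.3]
gripper_width: 0.799
t 9.92 n -99.2 d 66.6 z 3.0  Fn -6.9 Fd -0.2 Fz 4.3 w 0.80 toolx ang to n deg 89.90 tilt 0.0019 j6 0.30
t: 10.25
ee_pos: [588.6, 119.0, 2.9]
ee_rot: [-2.328, -2.108, 0.005]
ft_force: [-7.0, 2.2, 5.2]
gripper_width: 0.802
t 10.25 n -99.2 d 66.5 z 2.9  Fn -7.2 Fd 1.5 Fz 5.2 w 0.80 toolx ang to n deg 89.92 tilt 0.0033 j6 0.30
```

```bash
python3 -m crank '[[0,-0.06,0,0],[0,-0.1,0,0],[0,-0.1,-0.2,0],[0,-0.1,-0.4,0],[-0.1,-0.05,-0.42,0.1],[-0.25,0.1,-0.42,0.2],[-0.4,0.246,-0.42,0.3],[-0.46,0.246,-0.42,0.4],[-0.46,0.246,-0.42,0.5],[-0.46,0.246,-0.42,0.6],[-0.46,0.246,-0.42,0.7],[-0.46,0.246,-0.42,0.8],[-0.46,0.246,-0.42,0.9],[-0.46,0.246,-0.42,1],[-0.46,0.246,-0.42,1],[-0.46,0.246,-0.42,1],[-0.46,0.246,-0.42,1],[-0.46,0.246,-0.42,1]]' 0.4; python3 go.py -50 -25 7 n;python3 fence.py | grep patch
python3 - <<'E'
from h import *
f=cam('scene');cv2.imwrite('pics/s3.png',cv2.resize(f['frame'][60:360,100:500,::-1],None,fx=2,fy=2))
E
```

```text
t: 11.75
ee_pos: [629.8, 22.5, 87.2]
ee_rot: [3.136, -0.158, -0.001]
ft_force: [0.5, -0.1, -0.3]
gripper_width: 0.396
t 11.75 n -48.7 d -25.5 z 87.2  Fn 0.5 Fd -0.0 Fz -0.3 w 0.40 toolx ang to n deg -0.14 tilt 0.0019 j6 1.71
target [628.6  23.1   7. ] row [-0.0061 -0.0032  0.4011]
turn share (tool z, down) -0.0016 j6 est after 1.7054074814892073
unit n in tool/200mm [ 1.0e+00 -2.5e-03 -4.0e-04] unit d [-0.0025 -1.     -0.0019]
 patch ((645.7578125, 154.26588439941406), (47.29108428955078, 90.41380310058594), 89.59260559082031) corners fence frame (n,d): [(-89.2, 76.6), (0.8, 84.9), (-3.5, 132.0), (-93.5, 123.6)]
 patch ((642.3008422851562, 108.66201782226562), (138.0020294189453, 86.38086700439453), 84.28925323486328) corners fence frame (n,d): [(-88.5, -10.4), (-2.1, -10.5), (-2.0, 127.5), (-88.4, 127.6)]
```

View pics/s3.png

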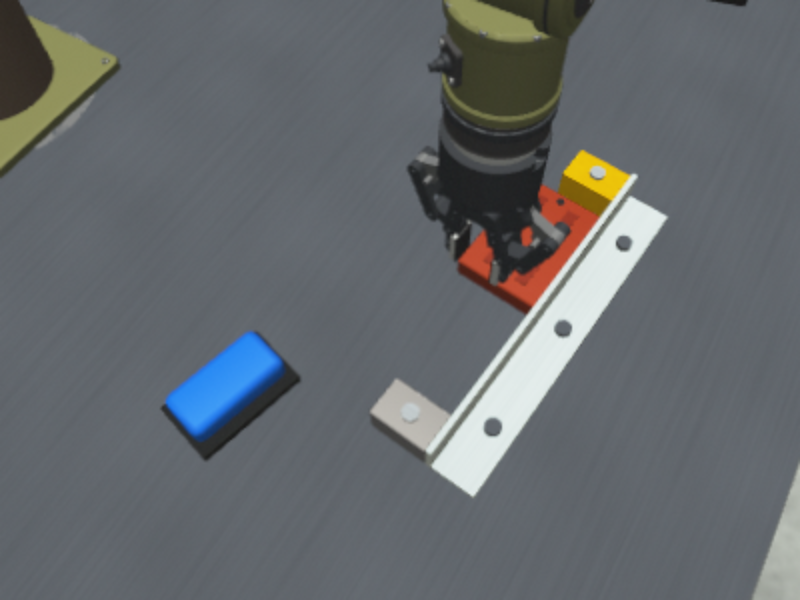

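```bash
python3 -m crank '[[-0.025,0,0.0,0],[-0.025,0,0.15,0],[-0.025,0,0.3,0],[-0.025,0,0.37,0],[-0.025,0,0.4,0],[-0.025,0,0.4,0]]' 0.25; python3 go.py -54 -4 7 n
```

```text
t: 12.5
ee_pos: [622.1, 23.0, 5.4]
ee_rot: [3.136, -0.154, -0.009]
ft_force: [-0.1, 0.3, -0.2]
gripper_width: 0.249
t 12.50 n -56.5 d -25.8 z 5.4  Fn -0.1 Fd 0.3 Fz -0.2 w 0.25 toolx ang to n deg 0.01 tilt 0.0061 j6 1.71
target [626.7  44.4   7. ] row [ 0.0124 -0.1089 -0.0085]
turn share (tool z, down) 0.0001 j6 est after 1.706437676176094
unit n in tool/200mm [ 1.0e+00  1.0e-04 -5.7e-03] unit d [ 1.0e-04 -1.0e+00 -2.3e-03]
```

```bash
python3 -m crank '[[0,-0.03,0,0],[0,-0.06,0,0],[0,-0.075,0,0],[0,-0.09,0,0],[0,-0.105,0,0],[0,-0.12,0,0],[0,-0.13,0,0],[0,-0.13,0,0]]'; python3 go.py; python3 -m crank '[[0,-0.005,0,0],[0,-0.01,0,0],[0,-0.015,0,0],[0,-0.015,0,0]]'; python3 go.py
```

```text
t: 13.17
ee_pos: [625.3, 49.1, 5.8]
ee_rot: [3.136, -0.153, -0.007]
ft_force: [0.6, -2.7, 2.3]
gripper_width: 0.248
t 13.17 n -55.9 d 0.6 z 5.8  Fn 0.9 Fd -2.6 Fz 2.3 w 0.25 toolx ang to n deg 0.01 tilt 0.0048 j6 1.75
t: 13.5
ee_pos: [625.5, 52.1, 5.7]
ee_rot: [3.136, -0.153, -0.007]
ft_force: [0.1, -3.8, 3.1]
gripper_width: 0.25
t 13.50 n -56.0 d 3.6 z 5.7  Fn 0.5 Fd -3.8 Fz 3.1 w 0.25 toolx ang to n deg 0.01 tilt 0.0050 j6 1.75
```

```bash
python3 -m crank '[[0,-0.005,0,0],[0,-0.01,0,0],[0,-0.01,0,0],[0,-0.01,0,0]]'; python3 go.py;python3 -m crank '[[0,-0.005,0,0],[0,-0.01,0,0],[0,-0.01,0,0],[0,-0.01,0,0]]'; python3 go.py
```

```text
t: 13.83
ee_pos: [625.7, 54.3, 5.7]
ee_rot: [3.136, -0.153, -0.007]
ft_force: [0.1, -3.3, 3.2]
gripper_width: 0.25
t 13.83 n -56.0 d 5.8 z 5.7  Fn 0.5 Fd -3.2 Fz 3.2 w 0.25 toolx ang to n deg 0.02 tilt 0.0049 j6 1.76
t: 14.17
ee_pos: [625.7, 54.4, 5.7]
ee_rot: [3.132, -0.155, -0.007]
ft_force: [0.2, -7.9, 3.9]
gripper_width: 0.251
t 14.17 n -56.0 d 5.9 z 5.7  Fn 1.0 Fd -7.8 Fz 3.9 w 0.25 toolx ang to n deg -0.04 tilt 0.0072 j6 1.76
```

Stalled at the yellow stop. I back off, square it once more against the fence, then look.

```bash
python3 -m crank '[[0,0.05,0,0],[0,0.1,0,0],[0,0.1,-0.2,0],[0,0.1,-0.4,0],[-0.1,0.05,-0.42,-0.1],[-0.25,-0.1,-0.42,-0.2],[-0.32,-0.25,-0.42,-0.3],[-0.34,-0.36,-0.42,-0.4],[-0.34,-0.36,-0.42,-0.5],[-0.34,-0.36,-0.42,-0.6],[-0.34,-0.36,-0.42,-0.7],[-0.34,-0.36,-0.42,-0.8],[-0.34,-0.36,-0.42,-0.9],[-0.34,-0.36,-0.42,-1],[-0.34,-0.36,-0.42,-1],[-0.34,-0.36,-0.42,-1],[-0.34,-0.36,-0.42,-1],[-0.34,-0.36,-0.42,-1]]' 0.8; python3 go.py -122 78 3 d
python3 - <<'E'
from h import *
f=cam('scene');cv2.imwrite('pics/s4.png',cv2.resize(f['frame'][60:360,100:500,::-1],None,fx=2,fy=2))
E
```

```text
t: 15.67
ee_pos: [565.1, 133.4, 89.2]
ee_rot: [-2.326, -2.11, 0.011]
ft_force: [0.5, -0.4, 0.1]
gripper_width: 0.796
t 15.67 n -124.0 d 78.5 z 89.2  Fn 0.5 Fd -0.3 Fz 0.1 w 0.80 toolx ang to n deg 90.03 tilt 0.0070 j6 0.33
target [567.  132.6   3. ] row [-0.0008  0.0124  0.4311]
turn share (tool z, down) 0.0003 j6 est after 0.3309139937622425
unit n in tool/200mm [-4.0e-04  1.0e+00 -5.7e-03] unit d [ 1.0e+00  4.0e-04 -4.2e-03]
```

View pics/s4.png

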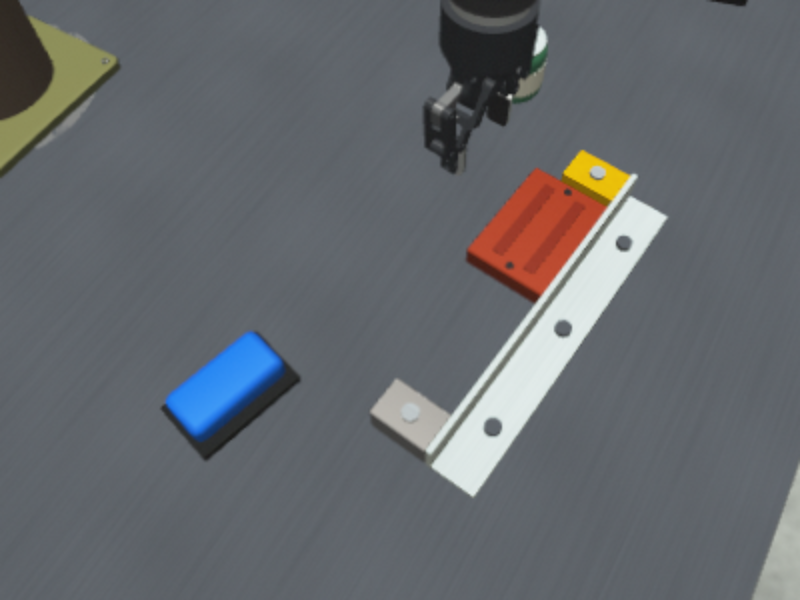

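The patch is seated in the corner: its edge runs along the fence and its end is against the yellow block (around (585,190) in the enlarged crop). I press lightly again on the long side to confirm it is square.

```bash
python3 -m crank '[[0,0,0.2,0],[0,0,0.35,0],[0,0,0.42,0],[0,0,0.43,0],[0,0,0.43,0],[0,0.03,0.43,0],[0,0.06,0.43,0],[0,0.08,0.43,0],[0,0.095,0.43,0],[0,0.11,0.43,0],[0,0.115,0.43,0],[0,0.12,0.43,0],[0,0.125,0.43,0],[0,0.125,0.43,0]]'; python3 go.py; python3 -m crank '[[0,0.005,0,0],[0,0.01,0,0],[0,0.01,0,0],[0,0.01,0,0]]'; python3 go.py
```

```text
t: 16.88
ee_pos: [589.3, 130.4, 3.1]
ee_rot: [-2.329, -2.106, 0.012]
ft_force: [0.1, 0.4, 0.5]
gripper_width: 0.801
t 16.88 n -99.6 d 78.0 z 3.1  Fn 0.1 Fd 0.4 Fz 0.5 w 0.80 toolx ang to n deg 89.87 tilt 0.0075 j6 0.32
t: 17.22
ee_pos: [589.6, 130.4, 2.8]
ee_rot: [-2.327, -2.105, 0.015]
ft_force: [-5.0, 0.9, 3.0]
gripper_width: 0.798
t 17.22 n -99.3 d 77.9 z 2.8  Fn -5.1 Fd 0.4 Fz 3.0 w 0.80 toolx ang to n deg 89.89 tilt 0.0101 j6 0.32
```

```bash
python3 -m crank '[[0,0.01,0,0],[0,0.02,0,0],[0,0.02,0,0],[0,0.02,0,0]]'; python3 go.py; python3 -m crank '[[0,-0.05,0,0],[0,-0.15,0,0],[0,-0.2,-0.2,0],[0,-0.4,-0.4,0],[0,-0.6,-0.6,0],[0,-0.8,-0.8,0],[0,-1,-0.9,0],[0,-1,-0.9,0],[0,-1,-0.9,0],[0,-1,-0.9,0]]'; python3 go.py;python3 fence.py
python3 - <<'E'
from h import *
f=cam('scene');cv2.imwrite('pics/s5.png',cv2.resize(f['frame'][60:360,100:500,::-1],None,fx=2,fy=2))
f=cam('top');cv2.imwrite('pics/t5.png',cv2.resize(f['frame'][120:220,190:390,::-1],None,fx=4,fy=4,interpolation=2))
E
```

```text
t: 17.55
ee_pos: [589.5, 130.2, 2.3]
ee_rot: [-2.322, -2.103, 0.022]
ft_force: [-10.0, 2.1, 6.5]
gripper_width: 0.798
t 17.55 n -99.4 d 77.8 z 2.3  Fn -10.2 Fd 1.1 Fz 6.5 w 0.80 toolx ang to n deg 89.94 tilt 0.0168 j6 0.32
t: 18.38
ee_pos: [394.1, 151.0, 187.7]
ee_rot: [-2.323, -2.106, 0.014]
ft_force: [0.4, 0.0, -0.3]
gripper_width: 0.799
t 18.38 n -295.9 d 79.4 z 187.7  Fn 0.4 Fd 0.0 Fz -0.3 w 0.80 toolx ang to n deg 90.01 tilt 0.0109 j6 0.46
pt [680.8137    43.080612] yaw -0.10028787 resid [-0.3 -0.2  0.5  0.5 -0.2 -0.1  0.6  0.6 -0.1  0.   0.5  0.5 -0.2  0.1
  0.6  0.4 -0.5 -0.1  0.4  0.  -0.4 -0.   0.4 -0.1 -0.3  0.   0.5 -0.1
 -0.2  0.3  0.4  0.  -0.2  0.5]
cam [ 518.72662698   -2.52574344 1111.36086679]
top yellow along 142.54504740008844 183.94408350533664 front -60.016084271215725 -1.5659025951417436
 patch ((644.3228149414062, 126.12310791015625), (129.6105194091797, 88.94598388671875), 84.29878234863281) corners fence frame (n,d): [(-89.0, 14.1), (-0.1, 14.2), (-0.2, 143.8), (-89.1, 143.7)]
scene yellow along 137.5035742541888 186.86693010994532 front -57.80083025280237 0.31635695685653237
 patch ((644.3289184570312, 123.49019622802734), (138.5511932373047, 85.29963684082031), 84.27688598632812) corners fence frame (n,d): [(-87.0, 7.1), (-1.7, 7.1), (-1.7, 145.6), (-87.0, 145.6)]
```

View pics/s5.png

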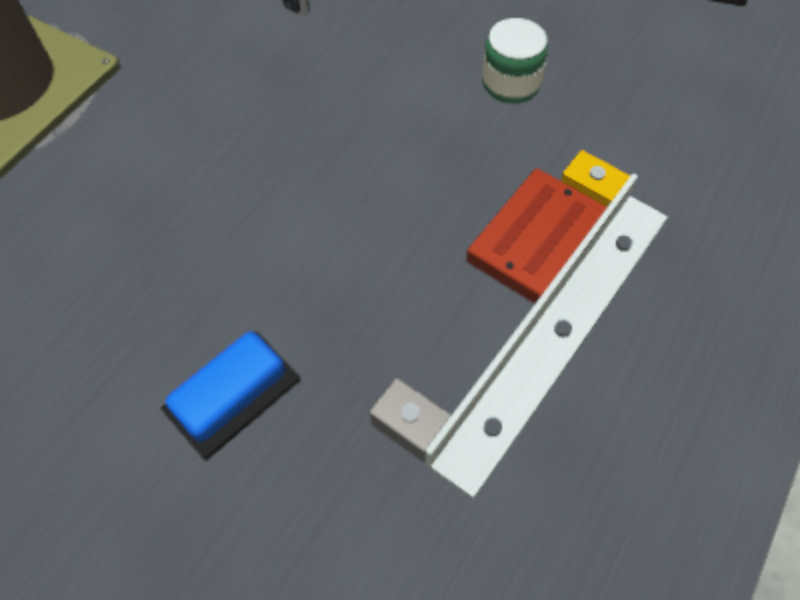

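View pics/t5.png

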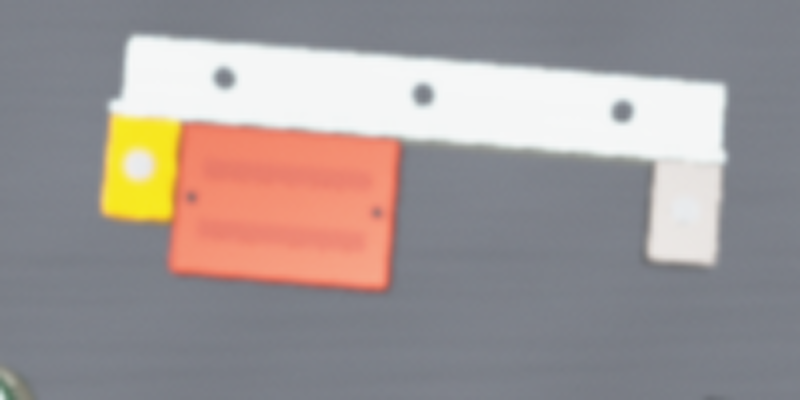

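Run:
```python
from plant import arm
print(arm.job_done())
```

```text
the job is handed in; nothing more can be done
None
```

I pushed the patch into the corner between the fence and the yellow stop, and handed the job in after about 18 s. First I pushed it along the bench with both fingertips until it was square and about 13 mm short of the yellow stop. Next I pushed it flat to the fence, slid it to the yellow stop, and pressed it once more against the fence.

**Contact:** each push stalled with the force rising: 8 N at the yellow stop and 10 N in the final press on the fence. While the patch was sliding, the readings stayed under 4 N.

**Top view after retreating:**
- The patch's long side measures within about 1 mm of the fence line.
- It is parallel to the fence to within about 0.003 rad.
- Its end measures about 144 mm along the fence, and the yellow stop's inner face about 142.5–145 mm.

**Blue block and tin:** neither looks moved in the final scene picture, but I did not re-measure them.

**Disagreements:** the slanted scene camera's outlines are 3–9 mm off in size because they include the patch's side faces and the fence hides part of it. I relied on the top view and the contact stalls instead. The fence stall put the fence face about 2 mm from where the top camera did, which matches the stated calibration error.

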